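Shelve a tin in the row, close it, and take back only its cover

TASK

Complete the row on the low shelf: stand the open tin on the empty cork disc, then lower its two nested lids, wooden inner lid and metal cover together, onto it until the inner lid is fully seated, and let go. Then lift the metal cover alone (it needs washing), leaving the inner lid seated, and finish while still holding the cover level, 10 cm or more above where it sat and touching nothing else. Set things down without dropping them, and leave the other tins and everything else where they are.

Things in the scene. Friction and masses are not known exactly. Their poses are not given: they have to be found in the camera images.
- tin: The open round metal tin, loose, with no lid on, at first on the counter. Outside diameter 64 mm, height 60 mm, wall 3 mm (mouth 58 mm across). Origin: centre of its underside; z axis up. 0.13 to 0.3 kg.
- inner_lid: Wooden inner lid, loose, 0.06 kg, at first on the counter under the cover. Plug 53 mm across, 12 mm high (lowest 4 mm tapered to 47), flange 66 mm across, 4 mm thick, round knob 16 mm across up to 59 mm above the underside, through the cover's hole. Seated: flange on the tin's rim, so its origin is 48 mm above the tin's. Origin: centre of the plug's underside; z up.
- knob (a point): Point on the knob's axis, 48 mm above the inner lid's underside, mid-height of the knob's free part (top 22 mm, above the cover's collar). Lifting by the knob carries both lids, as the cover lies loose on the flange.
- outer_lid: Metal cover (outer lid), loose, 0.08 kg, lying over the inner lid. 76 mm across; skirt inside diameter 70 mm; top of its flat plate 13 mm above its lower edge; on it a round collar 40 mm across, 18 mm high (top 31 mm above the lower edge) with a 28 mm hole for the knob. Origin: centre of the skirt's lower edge, 6 mm above the inner lid's origin when nested; z up.
- collar (a point): Point on the cover's axis at mid-height of its collar, 22 mm above the skirt's lower edge. Lifting by the collar takes the cover alone.
- place: The empty place in the row: a thin cork disc 76 mm across, let flush into the top of the low shelf. Origin: centre of the disc, on the shelf's surface (30 mm above the counter); z up.
- riser: The low wooden shelf, fixed: board 120 mm deep (its x axis), 340 mm long (its y axis), top 30 mm above the counter. It has three places in a row along its y axis, at -95, 0 and +95 mm; two are taken by closed tins, the third is the empty one. Origin: centre, at counter height.
- tin_a: A closed tin of the same kind standing in the row, loose, to be left alone. Body 64 mm, cover 76 mm across, knob top 107 mm above its underside. Origin: centre of its underside.
- tin_b: The other closed tin in the row, same as tin_a, to be left alone. Origin: centre of its underside.
- fork: Stainless table fork lying on the counter, 190 mm long (its x axis, tines to +x), 6 mm high, to be left alone. Origin: centre of its underside.
- tray: White plastic tortellini mould tray, 240 x 120 x 18 mm, to be left alone. Origin: centre of its underside.
- jar: Small frosted glass jar with a metal twist cap, 54 mm across, 68 mm high, to be left alone. Origin: centre of its underside.
- mortar: White ceramic mortar with its pestle in it, 110 mm across, pestle up to 146 mm high, to be left alone. Origin: centre of its underside.
- ridged_board: Small ridged beech board, 150 x 70 x 18 mm, lying on the counter, to be left alone. Origin: centre of its underside.
- roller: Beech cavatelli roller with a turning knob, base 130 x 140 mm, about 103 mm high, fixed to the counter; not needed. Origin: centre of its underside.
There are look-alikes about, which are no part of the job. Leave any orange or purple look-alike of the outer_lid alone.

How it is judged:
By the outcome, as a careful person would: the job done as asked, in the order asked, and still so for the second after the job is handed in, while the arm keeps its last pose, push and grip.
It also fails if it takes over 67 s, if anything falls off the work surface, if the arm or the gripper's body presses on something with over 40 N, if the wrist force passes 120 N, or if a joint passes its speed limit or range.

ROBOT

A 6-joint arm with a two-finger parallel gripper is mounted at the origin on the work surface. World frame = base frame: x ahead of the robot, y to its left, z up, the work surface at z = 0. Lengths are in m, angles in rad, forces in N, time in s.
With the tool pointing down it reaches from about 0.25 to 0.8 m from the base axis. Payload 3.9 kg.
Tool frame: the origin (TCP) lies on the centre line of the jaws, within the pads' length; the fingertips stand 11 mm ahead of it and the grasp point (between the pads) lies 8 mm behind it; z points along the fingers, y is the direction in which the jaws open and shut (so a half turn about z gives the same grasp; the last joint's range is limited). The gripper opens to 85 mm and grips with 20 to 120 N. Pads are 22 mm wide; open, the fingers measure 114 mm over their backs; the gripper's body (76 mm by 85 mm) begins 54 mm behind the grasp point. The pads swing forward as they close: fully open they stand 13 mm farther back than shut.
Start: joints at [1.314, 0.26, -0.138, 1.173, 0, 1.571], TCP at [0.133, 0.508, 0.242] pointing down, gripper open.
Joint ranges: [-2.78, 2.78], [-0.83, 1.72], [-1.28, 1.37], [-1.9, 2.12], [-1.57, 1.48], [-3.14, 3.14]. Speed limits (rad/s): [2.57, 2.57, 3.14, 3.14, 3.14, 3.14].

INTERFACE

Orientations are given as a rotation vector (axis times angle).
In Python, from cell import r gives the robot as it stands.
- The arm moves only by the tool arm_command, never from a script. Its argument "commands" is a list of rows, each a list of 2 entries, a list of its own where there are three numbers: the shift along the tool's x, y, z in m, then the turn, a rotation vector about the tool's x, y, z in rad. A call has 1 to 20 rows; each row is the pose to reach, as a shift and turn from the pose measured when the call began, along the tool's axes at that moment; what a row does not reach only later rows make up. A row lasts 1/12 s, in which the tool goes at most 41.7 mm and 7.16 degrees, less where a joint would pass 70% of its speed; a pose out of reach is approached as far as the arm can. A call with a gripper value outside its range is refused whole. "claw" is the opening, from -1 (shut) to 1 (fully open), so that 0 is half open, set as the call begins (left out, the last holds). The fingers move at their own pace and stop on an object; "newtons" is the grip in N (left out, the last holds). Time passes only in rows, so rows that repeat a pose let the fingers close. It gives the time, the measured TCP pose, the force and the opening at its end, in the units of the state.
- r.get_state(): the state, without advancing time (a new reading comes with each control period).
- r.read_camera(name): name is "scene" or "top" or "wrist"; returns a dict with "img" (400x640x3 uint8, red, green, blue), "camera_matrix" (3x3 intrinsics, pixels), "k1" (the pictures are not rectified: a ray, as slopes to the right and down, at radius r is drawn at 1 + k1 r^2 times it, then the intrinsics apply), "cam_to_world" (4x4, takes a point from camera to world coordinates). Camera axes: x right, y up, looking along -z (the intrinsics and any distortion apply to the point x, -y, -z); pixel columns grow to the right and rows downward; lengths in m; the calibration is good to about 2 mm. A picture is of the moment at which its call begins. There is no depth.
- r.finish_job(): hands the job in, once; it reports no verdict.
The state is a dict: "time_s": time; "qpos": joint angles; "qvel": joint speeds; "tau": joint torques, N m; "position": TCP position; "eef_rot": TCP orientation; "wrist_force": force on the tool from outside, world axes, zero at the start; "moment": the same for the moment, N m; "gripper_width": finger opening in m.
Only numpy, scipy, OpenCV 4.12 (cv2) and the standard library are available. Lean on these libraries where they do the work, as an engineer would, in place of code of your own. Each camera call takes 0.05 s, during which the arm holds its last target.

## Working session

There is one attempt and no reset: what is moved stays moved. The work goes in short steps, Python scripts to look and compute and a tool call to move; the robot and the scene stay as the last step left them, time stands still between calls to the robot, and variables do not carry over. Pictures are saved under pics/ and viewed, and the job is handed in when it is done.

Besides the shell and the picture viewer there is one more tool, called after "Request:" by a JSON object that holds its "name" and its "arguments". arm_command: Moves the arm, as the interface text tells. Its arguments: {"type":"object","properties":{"commands":{"type":"array"},"claw":{"type":"number"},"newtons":{"type":"number"}},"required":["commands"]}

```bash
ls; mkdir -p pics
python3 - <<'E'
from cell import r
import cv2,numpy as np
s=r.get_state()
for k in s: print(k,np.round(s[k],4))
for n in ("scene","top","wrist"):
    c=r.read_camera(n); cv2.imwrite(f"pics/{n}0.png",c["img"][:,:,::-1]); print(n,c["camera_matrix"].tolist(),c["k1"],np.round(c["cam_to_world"],3).tolist())
E
```

```text
pics
time_s 0.0
qpos [ 1.314   0.2607 -0.1394  1.1727  0.      1.5708]
qvel [-0.0013 -0.001   0.0003  0.0005 -0.0002 -0.0002]
tau [ 4.00000e-04 -4.05681e+01  2.53920e+01  1.86000e-02  1.00000e-04
  0.00000e+00]
position [0.1332 0.5071 0.2414]
eef_rot [-0.4023 -3.1155  0.0032]
wrist_force [ 0.2491  0.0044 -0.5977]
moment [ 0.0022  0.0393 -0.0149]
gripper_width 0.0852
scene [[451.8927141509208, 0.0, 312.11067780544766], [0.0, 451.8927141509208, 202.94649181432263], [0.0, 0.0, 1.0]] -0.07615119409058098 [[-0.357, -0.496, 0.792, 1.649], [0.934, -0.206, 0.292, 0.411], [0.018, 0.844, 0.537, 0.853], [0.0, 0.0, 0.0, 1.0]]
top [[402.77962287050633, 0.0, 321.2398919066254], [0.0, 402.77962287050633, 197.6401334165039], [0.0, 0.0, 1.0]] -0.09619324367458736 [[-0.012, 0.983, -0.186, 0.293], [-1.0, -0.008, 0.026, 0.004], [0.024, 0.186, 0.982, 1.084], [0.0, 0.0, 0.0, 1.0]]
wrist [[311.5871442692645, 0.0, 321.4883343170511], [0.0, 311.5871442692645, 202.56256043222555], [0.0, 0.0, 1.0]] 0.008983993514383764 [[0.254, -0.934, -0.252, 0.068], [0.967, 0.245, 0.068, 0.524], [-0.001, -0.261, 0.965, 0.374], [0.0, 0.0, 0.0, 1.0]]
```

View pics/scene0.png

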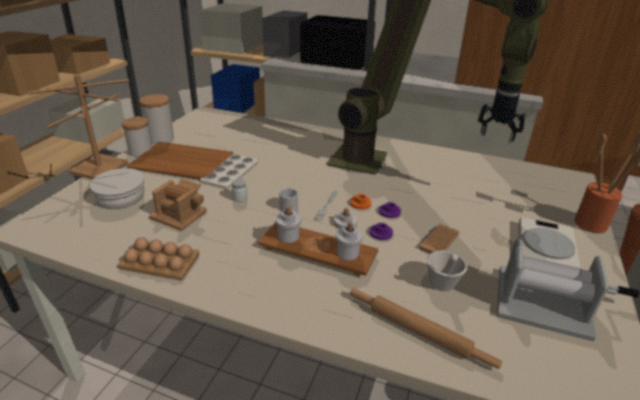

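View pics/top0.png

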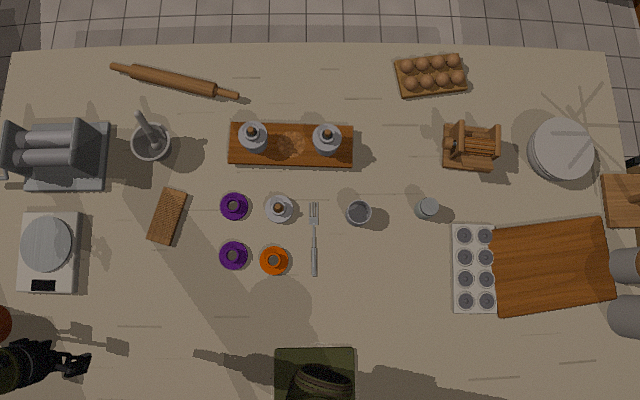

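View pics/wrist0.png

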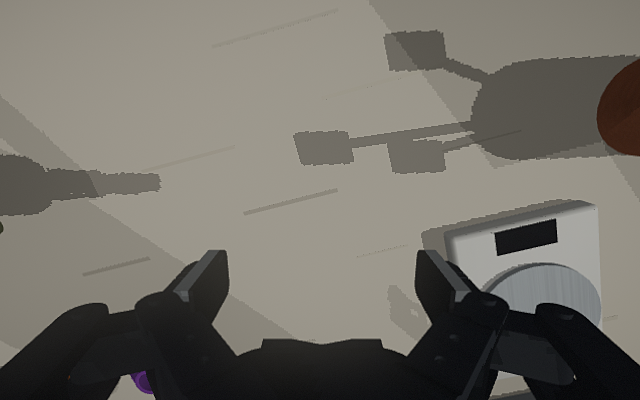

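The top view shows the tin at (358,212), the nested lids at (279,208), and the empty place at (290,144) between two closed tins on the shelf. The lookalikes are purple and orange. Next I'll zoom in and measure.

```bash
cat > h.py <<'E'
from cell import r
import cv2,numpy as np
from scipy.spatial.transform import Rotation as R
def ray(c,u,v):
    K=c["camera_matrix"]; k=c["k1"]
    d=cv2.undistortPoints(np.array([[[u,v]]],float),K,np.array([k,0,0,0.]),).ravel()
    M=c["cam_to_world"]; return M[:3,3],M[:3,:3]@np.array([d[0],-d[1],-1])
def onz(c,u,v,z):
    o,d=ray(c,u,v); return o+d*(z-o[2])/d[2]
def proj(c,P):
    M=c["cam_to_world"]; p=(np.atleast_2d(P)-M[:3,3])@M[:3,:3]
    q=np.c_[p[:,0],-p[:,1],-p[:,2]]
    return cv2.projectPoints(q,np.zeros(3),np.zeros(3),c["camera_matrix"],np.array([c["k1"],0,0,0.]))[0].reshape(-1,2)
def circ(c,x,y,z,rad,n=60):
    t=np.linspace(0,2*np.pi,n); return proj(c,np.c_[x+rad*np.cos(t),y+rad*np.sin(t),0*t+z])
def crop(c,x0,y0,x1,y1,s,name,polys=()):
    im=cv2.resize(np.ascontiguousarray(c["img"][y0:y1,x0:x1,::-1]),None,fx=s,fy=s,interpolation=cv2.INTER_CUBIC)
    for p in polys: cv2.polylines(im,[np.int32(((p-[x0,y0]+.5)*s)*16)],False,(0,255,0),1,cv2.LINE_AA,4)
    cv2.imwrite("pics/"+name,im)
def st():
    s=r.get_state(); print("t",s["time_s"],"pos",np.round(s["position"],4),"rot",np.round(s["eef_rot"],4),"w",round(float(s["gripper_width"]),4),"F",np.round(s["wrist_force"],1),"q",np.round(s["qpos"],3)); return s
E
python3 - <<'E'
from h import *
c=r.read_camera("top")
crop(c,220,110,380,230,5,"topz.png")
for n,u,v,z in [("tin",358,212,.06),("lids",279,208,.037),("place",290,144,.03),("ta",252,130,.13),("tb",327,132,.13)]: print(n,onz(c,u,v,z))
E
```

```text
tin [ 0.44827741 -0.11708342  0.06      ]
lids [0.46416187 0.08810512 0.037     ]
place [0.64224682 0.06009852 0.03      ]
ta [0.64643867 0.1497322  0.13      ]
tb [ 0.64002506 -0.03730416  0.13      ]
```

View pics/topz.png

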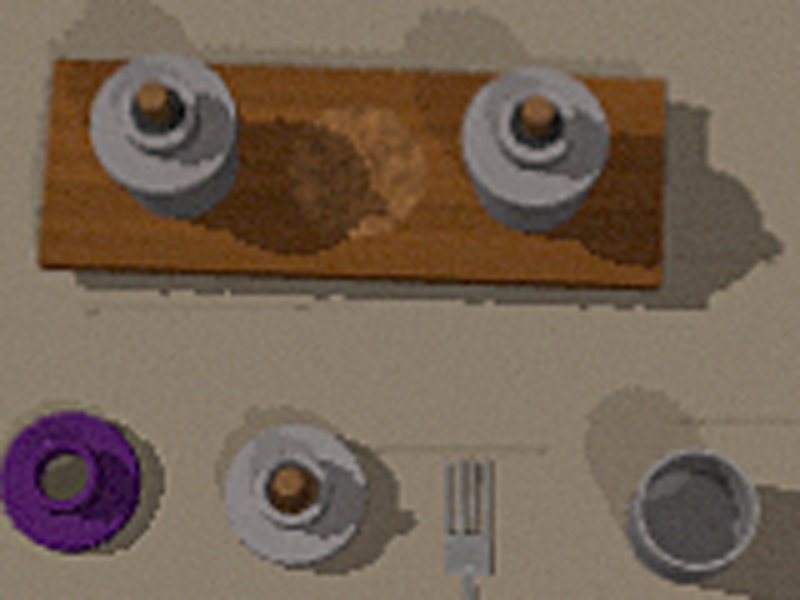

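Run:
```python
from h import *
c=r.read_camera("top")
def z2(u,v,z): return onz(c,220+u/5-.5,110+v/5-.5,z)[:2]
tin=z2(695,506,.06); lid=z2(297,494,.019); ta=z2(164,122,.03+.067); tb=z2(536,135,.097)
# disc
corners=[z2(*p,.03) for p in [(55,60),(667,80),(660,286),(38,268)]]
pl=np.mean(corners,0)
print("tin",tin,"lid",lid,"ta",ta,"tb",tb,"mid",(ta+tb)/2,"riser",corners,pl)
P=[circ(c,*tin,.06,.032),circ(c,*lid,.019,.038),circ(c,*lid,.037,.02),circ(c,*lid,.059,.008),circ(c,*pl,.03,.038),circ(c,*ta,.097,.038),circ(c,*tb,.097,.038)]
crop(c,220,110,380,230,5,"topo.png",P)
s=r.read_camera("scene")
P=[circ(s,*tin,.06,.032),circ(s,*lid,.019,.038),circ(s,*lid,.037,.02),circ(s,*lid,.059,.008),circ(s,*pl,.03,.038),circ(s,*ta,.097,.038),circ(s,*tb,.097,.038)]
crop(s,240,170,400,280,5,"sceneo.png",P)
```

```text
tin [ 0.45165656 -0.11847576] lid [0.46629314 0.08981297] ta [0.64804317 0.15373351] tb [ 0.63980151 -0.03777397] mid [0.64392234 0.05797977] riser [array([0.70901685, 0.22540277]), array([ 0.6952948 , -0.11381441]), array([ 0.5770967 , -0.10660946]), array([0.58952351, 0.23039224])] [0.64273296 0.05884279]
```

View pics/topo.png

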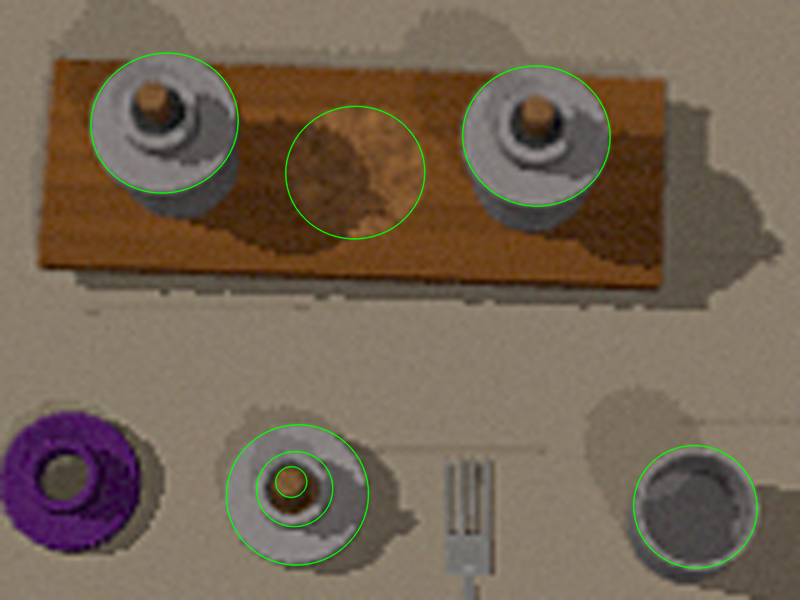

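View pics/sceneo.png

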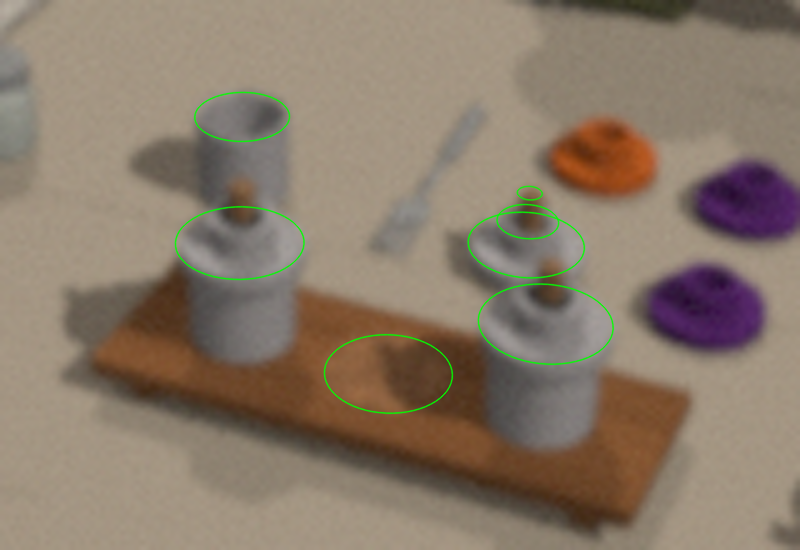

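```bash
cat >> h.py <<'E'
YAW=-0.042
def goal(x,y,z,yaw=YAW,flip=None):
    s=st(); R0=R.from_rotvec(s["eef_rot"]); best=None
    for sg in (1,-1):
        yy=sg*np.array([np.cos(yaw),np.sin(yaw),0]); zz=np.array([0,0,-1.]); xx=np.cross(yy,zz)
        d=R0.inv()*R.from_matrix(np.c_[xx,yy,zz])
        if best is None or d.magnitude()<best[1].magnitude(): best=(sg,d)
    d=best[1]; sh=R0.inv().apply(np.array([x,y,z])-s["position"])
    print("sg",best[0],"shift",np.round(sh,4),"turn",np.round(d.as_rotvec(),4)); print(np.round(R0.as_matrix(),3).tolist())
E
python3 - <<'E'
from h import *
goal(.452,-.1185,.2)
E
```

```text
t 0.3 pos [0.1333 0.5076 0.242 ] rot [-4.0230e-01 -3.1156e+00  1.1000e-03] w 0.0854 F [-0.7  0.4  0.8] q [ 1.314  0.26  -0.139  1.173  0.     1.571]
sg 1 shift [-0.4673 -0.5246  0.0424] turn [-6.000e-04  5.000e-04  1.356e+00]
[[-0.967, 0.254, -0.0], [0.254, 0.967, -0.001], [0.0, -0.001, -1.0]]
```

Request:
{"name": "arm_command", "arguments": {"commands": [[[-0.03,-0.034,0],[0,0,0.09]],[[-0.06,-0.067,0],[0,0,0.18]],[[-0.09,-0.1,0.01],[0,0,0.27]],[[-0.12,-0.135,0.01],[0,0,0.36]],[[-0.15,-0.168,0.01],[0,0,0.45]],[[-0.18,-0.2,0.015],[0,0,0.54]],[[-0.21,-0.236,0.02],[0,0,0.63]],[[-0.24,-0.27,0.02],[0,0,0.72]],[[-0.27,-0.303,0.02],[0,0,0.8]],[[-0.3,-0.337,0.03],[0,0,0.9]],[[-0.33,-0.37,0.03],[0,0,0.98]],[[-0.36,-0.404,0.03],[0,0,1.07]],[[-0.39,-0.438,0.035],[0,0,1.16]],[[-0.415,-0.466,0.04],[0,0,1.24]],[[-0.44,-0.494,0.04],[0,0,1.31]],[[-0.458,-0.514,0.042],[0,0,1.35]],[[-0.467,-0.525,0.042],[0,0,1.356]],[[-0.467,-0.525,0.042],[0,0,1.356]]], "claw": 1, "newtons": 30}}

```text
time_s: 1.8
position: [0.4554, -0.1247, 0.2002]
eef_rot: [2.271, 2.163, -0.001]
wrist_force: [0.4, 0.0, -0.1]
gripper_width: 0.0854
```

Run:
```python
from h import *
goal(.452,-.1185,.027)
c=r.read_camera("wrist"); cv2.imwrite("pics/w1.png",c["img"][:,:,::-1])
c=r.read_camera("scene"); crop(c,230,100,390,220,5,"s1.png")
```

```text
t 1.8 pos [ 0.4554 -0.1247  0.2002] rot [ 2.2707e+00  2.1631e+00 -5.0000e-04] w 0.0854 F [ 0.4  0.  -0.1] q [-0.265  0.19  -0.345  1.031 -0.003  1.354]
sg 1 shift [ 0.0067 -0.0043  0.1731] turn [ 0.0037  0.0041 -0.0066]
[[0.049, 0.999, 0.004], [0.999, -0.049, -0.004], [-0.004, 0.004, -1.0]]
```

View pics/w1.png

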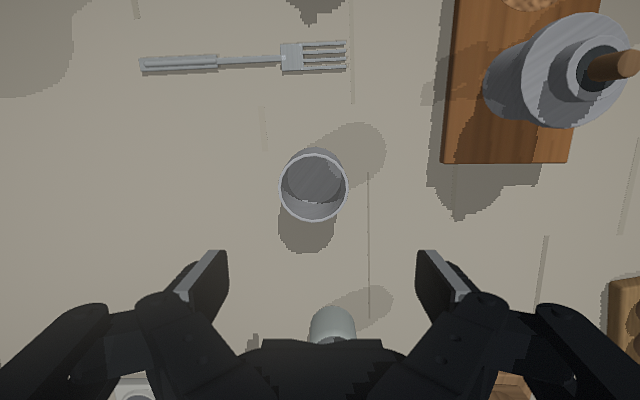

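View pics/s1.png

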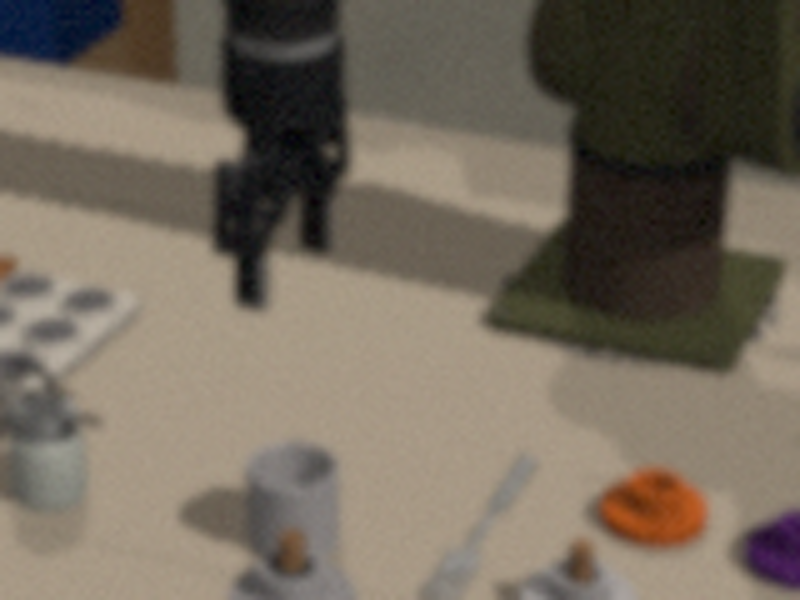

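Run:
```python
from h import *
c=r.read_camera("wrist")
print(onz(c,313.5,187,.06))
t=np.array([.4517,-.1185])
crop(c,230,110,400,270,4,"w1o.png",[circ(c,*t,.06,.032),circ(c,*t,0,.032)])
```

```text
[ 0.44370254 -0.11298257  0.06      ]
```

View pics/w1o.png

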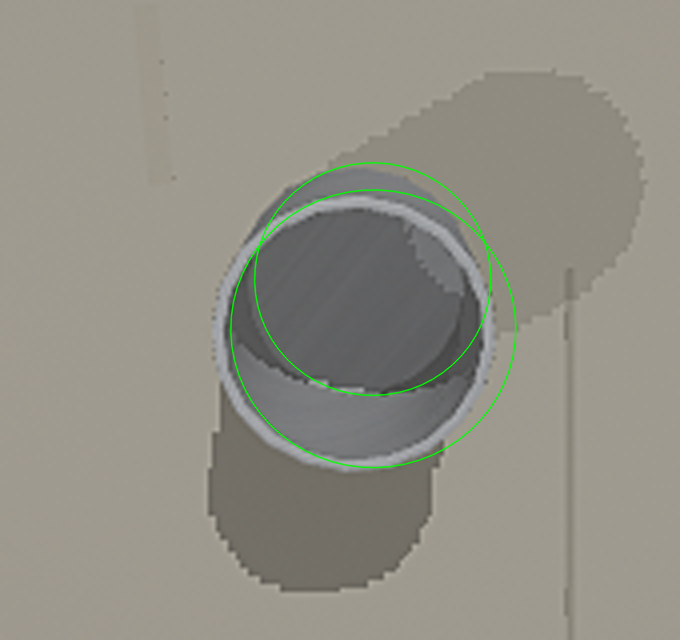

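Run:
```python
from h import *
s=st(); print(s["qvel"])
c=r.read_camera("wrist");s=st();print(s["qvel"],np.round(c["cam_to_world"],4))
c=r.read_camera("wrist")
t=np.array([.4517,-.1185])
crop(c,230,110,400,270,4,"w2o.png",[circ(c,*t,.06,.032),circ(c,*t,0,.032)])
```

```text
t 1.95 pos [ 0.451  -0.1188  0.2   ] rot [-2.2678e+00 -2.1722e+00  1.6000e-03] w 0.0855 F [-0.5  0.5 -1.2] q [-0.257  0.185 -0.352  1.035 -0.     1.356]
[ 0.03200762 -0.02112223 -0.02334005  0.00334886 -0.0022639  -0.00080103]
t 2.0 pos [ 0.4508 -0.1182  0.2001] rot [-2.2664e+00 -2.1738e+00  1.6000e-03] w 0.0852 F [-0.8  0.5 -0.6] q [-0.256  0.185 -0.352  1.035 -0.     1.356]
[ 0.02151218 -0.0153435  -0.01121372 -0.00058611 -0.00502724 -0.00306751] [[ 0.9991  0.041   0.0128  0.453 ]
 [-0.043   0.9646  0.2603 -0.053 ]
 [-0.0017 -0.2606  0.9654  0.3326]
 [ 0.      0.      0.      1.    ]]
```

View pics/w2o.png

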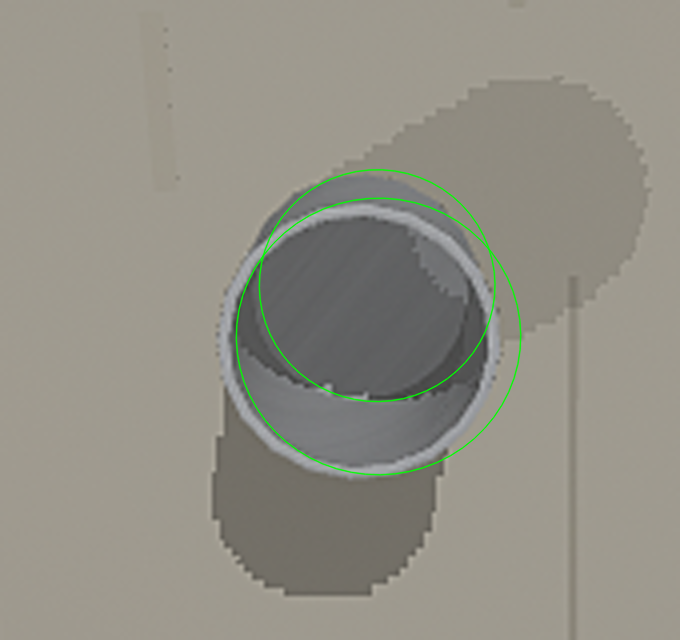

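Run:
```python
from h import *
goal(.4500,-.1185,.030)
```

```text
t 2.05 pos [ 0.4507 -0.1178  0.2003] rot [-2.2656e+00 -2.1751e+00  1.4000e-03] w 0.0855 F [-0.2  0.6 -0.8] q [-0.255  0.184 -0.353  1.035 -0.     1.356]
sg 1 shift [-0.0007 -0.0005  0.1703] turn [-0.0012  0.0001  0.0013]
[[0.041, 0.999, -0.001], [0.999, -0.041, -0.0], [-0.0, -0.001, -1.0]]
```

Request:
{"name": "arm_command", "arguments": {"commands": [[[0,0,0.03],[0,0,0]],[[-0.001,-0.001,0.06],[0,0,0]],[[-0.001,-0.001,0.09],[0,0,0]],[[-0.001,-0.001,0.115],[0,0,0]],[[-0.001,-0.001,0.14],[0,0,0]],[[-0.001,-0.001,0.155],[0,0,0]],[[-0.001,-0.001,0.165],[0,0,0]],[[-0.001,-0.001,0.17],[0,0,0]],[[-0.001,-0.001,0.17],[0,0,0]],[[-0.001,-0.001,0.17],[0,0,0]]]}}

```text
time_s: 2.88
position: [0.4495, -0.118, 0.0308]
eef_rot: [-2.264, -2.177, 0.001]
wrist_force: [-0.1, -0.4, 0.2]
gripper_width: 0.0855
```

Run:
```python
from h import *
st()
c=r.read_camera("wrist"); cv2.imwrite("pics/w3.png",c["img"][:,:,::-1])
```

```text
t 2.8833 pos [ 0.4495 -0.118   0.0308] rot [-2.2642e+00 -2.1771e+00  1.2000e-03] w 0.0855 F [-0.1 -0.4  0.2] q [-0.256  0.362 -0.621  0.588 -0.     1.354]
```

View pics/w3.png

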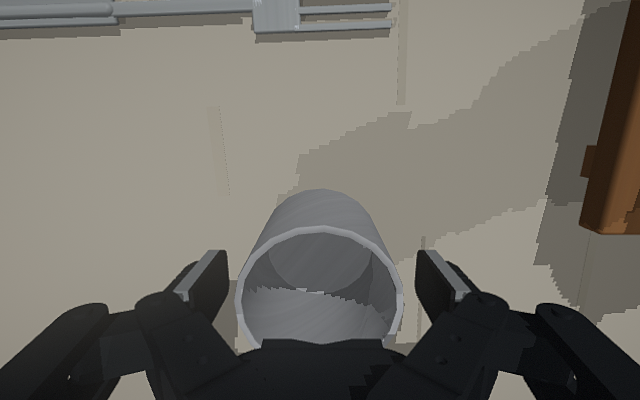

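Run:
```python
from h import *
c=r.read_camera("wrist")
s=r.get_state()
p=s["position"]
crop(c,220,180,420,360,4,"w3o.png",[circ(c,p[0],p[1],.06,.032),circ(c,p[0],p[1]-.004,.06,.032)])
```

```text
(no output)
```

View pics/w3o.png

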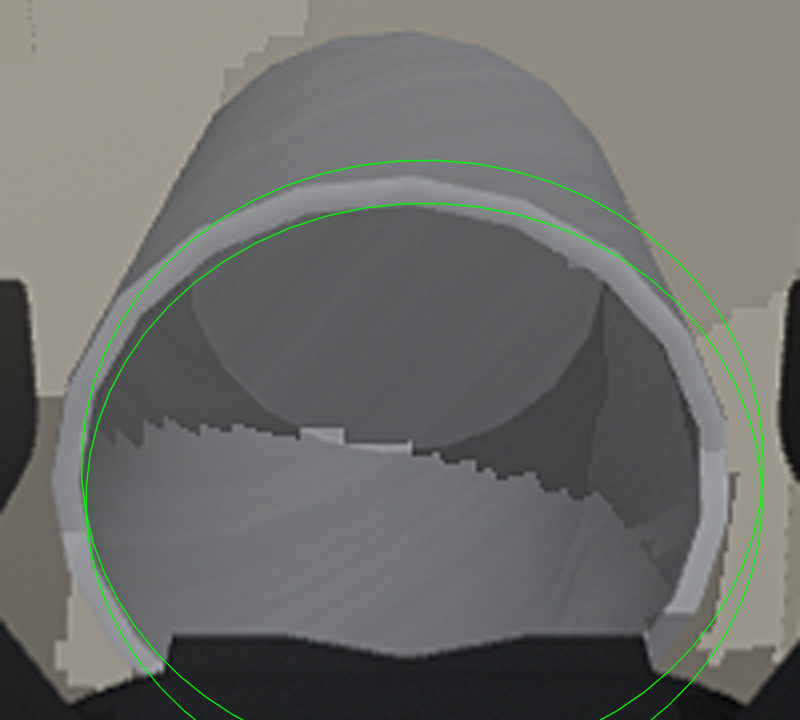

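Request:
{"name": "arm_command", "arguments": {"commands": [[[-0.001,0,0],[0,0,0]],[[-0.001,0,0],[0,0,0]],[[-0.001,0,0],[0,0,0]],[[-0.001,0,0],[0,0,0]],[[-0.001,0,0],[0,0,0]],[[-0.001,0,0],[0,0,0]]], "claw": -1, "newtons": 40}}

```text
time_s: 3.48
position: [0.4507, -0.1198, 0.0324]
eef_rot: [2.264, 2.175, 0.001]
wrist_force: [-1.7, -0.4, 7.2]
gripper_width: 0.0622
```

Run:
```python
from h import *
s=r.get_state();p=s["position"];
goal(p[0],p[1],.15)
```

```text
t 3.4833 pos [ 0.4507 -0.1198  0.0324] rot [2.2643e+00 2.1749e+00 1.2000e-03] w 0.0622 F [-1.7 -0.4  7.2] q [-0.26   0.36  -0.619  0.59  -0.     1.352]
sg 1 shift [-1.000e-04  2.000e-04 -1.176e-01] turn [0.002  0.0008 0.0017]
[[0.04, 0.999, 0.002], [0.999, -0.04, -0.001], [-0.001, 0.002, -1.0]]
```

Request:
{"name": "arm_command", "arguments": {"commands": [[[0,0,-0.005],[0,0,0]],[[0,0,-0.015],[0,0,0]],[[0,0,-0.035],[0,0,0]],[[0,0,-0.06],[0,0,0]],[[0,0,-0.085],[0,0,0]],[[0,0,-0.11],[0,0,0]],[[0,0,-0.135],[0,0,0]],[[0,0,-0.155],[0,0,0]],[[0,0,-0.165],[0,0,0]],[[0,0,-0.168],[0,0,0]],[[0,0,-0.168],[0,0,0]]]}}

```text
time_s: 4.4
position: [0.4507, -0.1198, 0.2012]
eef_rot: [2.263, 2.174, 0.003]
wrist_force: [-0.2, -0.8, -2.6]
gripper_width: 0.0623
```

Run:
```python
from h import *
goal(.643,.0585,.2)
```

```text
t 4.4 pos [ 0.4507 -0.1198  0.2012] rot [2.2634 2.1736 0.0027] w 0.0623 F [-0.2 -0.8 -2.6] q [-0.26   0.181 -0.355  1.032 -0.     1.352]
sg 1 shift [0.1859 0.1849 0.0017] turn [0.0037 0.0012 0.0015]
[[0.04, 0.999, 0.004], [0.999, -0.04, -0.001], [-0.001, 0.004, -1.0]]
```

Request:
{"name": "arm_command", "arguments": {"commands": [[[0.006,0.006,0],[0,0,0]],[[0.02,0.02,0],[0,0,0]],[[0.04,0.04,0],[0,0,0]],[[0.06,0.06,0.001],[0.001,0,0]],[[0.08,0.08,0.001],[0.001,0,0]],[[0.1,0.1,0.001],[0.002,0,0]],[[0.12,0.12,0.001],[0.002,0,0]],[[0.14,0.14,0.001],[0.003,0,0.001]],[[0.16,0.159,0.001],[0.003,0,0.001]],[[0.175,0.174,0.002],[0.004,0,0.001]],[[0.183,0.182,0.002],[0.004,0.001,0.001]],[[0.186,0.185,0.002],[0.004,0.001,0.001]],[[0.186,0.185,0.002],[0.004,0.001,0.001]],[[0.186,0.185,0.002],[0.004,0.001,0.001]]]}}

```text
time_s: 5.57
position: [0.6422, 0.0585, 0.1984]
eef_rot: [-2.266, -2.174, 0.004]
wrist_force: [0.5, -0.6, -2.5]
gripper_width: 0.062
```

Run:
```python
from h import *
goal(.643,.0585,.07)
c=r.read_camera("wrist"); cv2.imwrite("pics/w4.png",c["img"][:,:,::-1])
c=r.read_camera("top"); s=r.get_state();p=s["position"]
crop(c,220,60,380,180,5,"t4.png",[circ(c,.643,.0585,.03,.038),circ(c,p[0],p[1],.226,.032)])
```

```text
t 5.5667 pos [0.6422 0.0585 0.1984] rot [-2.2658 -2.174   0.0041] w 0.062 F [ 0.5 -0.6 -2.5] q [ 0.091  0.488  0.099  1.185 -0.     1.703]
sg 1 shift [0.0002 0.0012 0.1284] turn [-0.0029  0.0008  0.0006]
[[0.041, 0.999, -0.003], [0.999, -0.041, -0.001], [-0.001, -0.003, -1.0]]
```

View pics/w4.png

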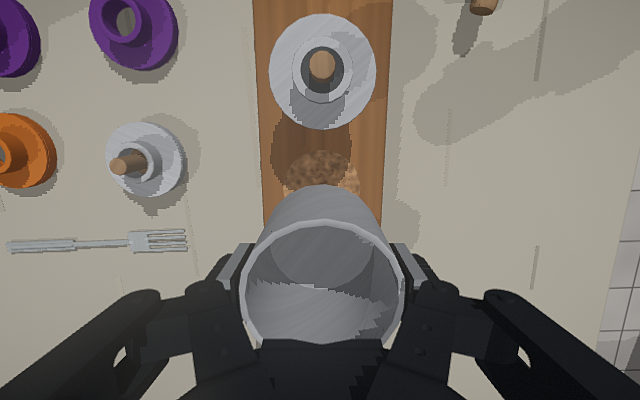

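View pics/t4.png

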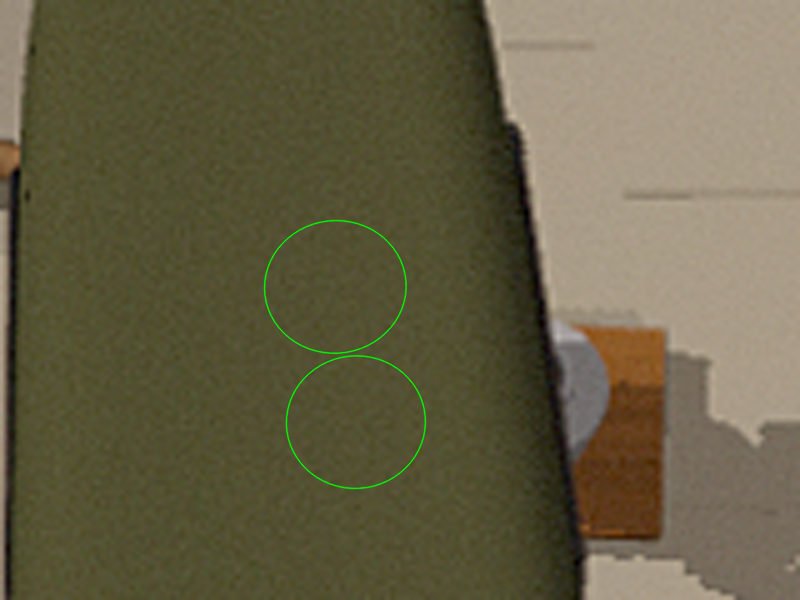

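The wrist view shows the held tin centred on the row: the disc and the far tin are both near column 321. I'll lower it now.

Request:
{"name": "arm_command", "arguments": {"commands": [[[0,0.001,0.008],[-0.003,0,0]],[[0,0.001,0.025],[-0.003,0,0]],[[0,0.001,0.045],[-0.003,0,0]],[[0,0.001,0.065],[-0.003,0,0]],[[0,0.001,0.085],[-0.003,0,0]],[[0,0.001,0.105],[-0.003,0,0]],[[0,0.001,0.118],[-0.003,0,0]],[[0,0.001,0.125],[-0.003,0,0]],[[0,0.001,0.128],[-0.003,0,0]],[[0,0.001,0.128],[-0.003,0,0]],[[0,0.001,0.128],[-0.003,0,0]]]}}

```text
time_s: 6.58
position: [0.6434, 0.0576, 0.0721]
eef_rot: [2.267, 2.172, 0.002]
wrist_force: [-1.0, -0.1, -2.4]
gripper_width: 0.0621
```

Run:
```python
from h import *
goal(.643,.0585,.0615)
c=r.read_camera("wrist"); cv2.imwrite("pics/w5.png",c["img"][:,:,::-1])
c=r.read_camera("scene"); crop(c,270,170,390,280,6,"s5.png",[circ(c,.643,.0585,.03,.038)])
```

```text
t 6.5833 pos [0.6434 0.0576 0.0721] rot [2.2665 2.1722 0.0023] w 0.0621 F [-1.  -0.1 -2.4] q [ 9.000e-02  5.690e-01 -1.050e-01  8.940e-01 -1.000e-03  1.703e+00]
sg 1 shift [ 0.0008 -0.0005  0.0106] turn [ 0.0026  0.0005 -0.0005]
[[0.042, 0.999, 0.003], [0.999, -0.042, -0.001], [-0.0, 0.003, -1.0]]
```

View pics/s5.png

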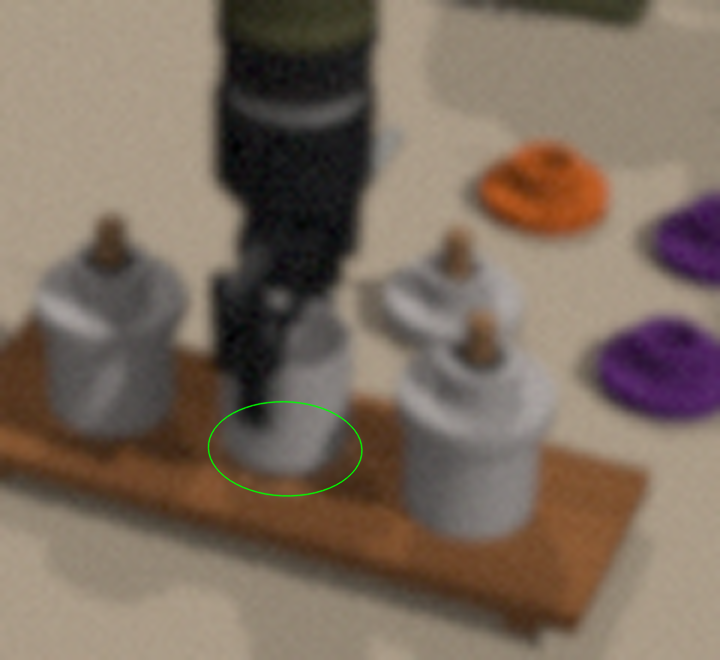

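Request:
{"name": "arm_command", "arguments": {"commands": [[[0.001,-0.001,0.003],[0.002,0,0]],[[0.001,-0.001,0.005],[0.002,0,0]],[[0.001,-0.001,0.007],[0.002,0,0]],[[0.001,-0.001,0.0085],[0.002,0,0]],[[0.001,-0.001,0.0095],[0.002,0,0]],[[0.001,-0.001,0.0105],[0.002,0,0]],[[0.001,-0.001,0.0105],[0.002,0,0]],[[0.001,-0.001,0.0105],[0.002,0,0]]]}}

```text
time_s: 7.35
position: [0.6428, 0.0589, 0.0624]
eef_rot: [2.267, 2.173, 0.001]
wrist_force: [-2.0, 1.1, 2.3]
gripper_width: 0.0616
```

Request:
{"name": "arm_command", "arguments": {"commands": [[[0,0,0.0],[0,0,0]],[[0,0,0],[0,0,0]],[[0,0,0],[0,0,0]],[[0,0,0],[0,0,0]],[[0,0,0],[0,0,0]],[[0,0,0],[0,0,0]]], "claw": 1}}

```text
time_s: 7.85
position: [0.6429, 0.0589, 0.0624]
eef_rot: [2.267, 2.173, 0.001]
wrist_force: [0.4, -0.3, -0.1]
gripper_width: 0.0856
```

Run:
```python
from h import *
goal(.643,.0585,.20)
c=r.read_camera("wrist"); cv2.imwrite("pics/w6.png",c["img"][:,:,::-1])
```

```text
t 7.85 pos [0.6429 0.0589 0.0624] rot [2.2669e+00 2.1730e+00 1.5000e-03] w 0.0856 F [ 0.4 -0.3 -0.1] q [ 0.092  0.578 -0.117  0.874 -0.     1.705]
sg 1 shift [-0.0004  0.0004 -0.1376] turn [ 0.0016  0.0003 -0.0003]
[[0.042, 0.999, 0.002], [0.999, -0.042, -0.0], [-0.0, 0.002, -1.0]]
```

View pics/w6.png

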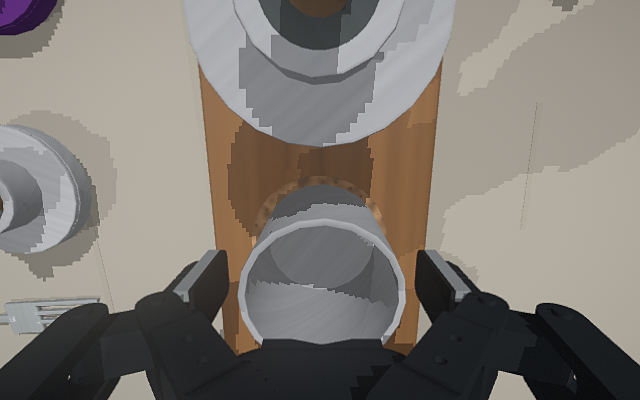

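The tin now stands upright, centred at column 322, and is released. I'll raise the arm clear.

Request:
{"name": "arm_command", "arguments": {"commands": [[[0,0,-0.015],[0,0,0]],[[0,0,-0.045],[0,0,0]],[[0,0,-0.08],[0,0,0]],[[0,0,-0.115],[0,0,0]],[[0,0,-0.14],[0,0,0]],[[0,0,-0.15],[0,0,0]]]}}

```text
time_s: 8.4
position: [0.6448, 0.0591, 0.2173]
eef_rot: [2.264, 2.17, 0.011]
wrist_force: [1.0, 0.4, 0.7]
gripper_width: 0.0852
```

Run:
```python
from h import *
goal(.4655,.0895,.17)
```

```text
t 8.4 pos [0.6448 0.0591 0.2173] rot [2.2636 2.1698 0.0106] w 0.0852 F [1.  0.4 0.7] q [ 0.092  0.477  0.129  1.214 -0.     1.705]
sg 1 shift [ 0.0227 -0.1808  0.0457] turn [ 0.009  -0.0007 -0.0003]
[[0.042, 0.999, 0.009], [0.999, -0.042, 0.0], [0.001, 0.009, -1.0]]
```

Request:
{"name": "arm_command", "arguments": {"commands": [[[0,-0.02,0.002],[0.009,0,0]],[[0,-0.05,0.01],[0.009,0,0]],[[0.01,-0.08,0.02],[0.009,0,0]],[[0.015,-0.11,0.03],[0.009,0,0]],[[0.02,-0.14,0.04],[0.009,0,0]],[[0.023,-0.165,0.045],[0.009,0,0]],[[0.023,-0.178,0.046],[0.009,0,0]],[[0.023,-0.181,0.046],[0.009,0,0]],[[0.023,-0.181,0.046],[0.009,0,0]],[[0.023,-0.181,0.046],[0.009,0,0]]], "claw": -0.2}}

```text
time_s: 9.23
position: [0.4666, 0.0899, 0.1699]
eef_rot: [2.268, 2.174, 0.003]
wrist_force: [0.2, 0.5, 0.0]
gripper_width: 0.0342
```

Run:
```python
from h import *
goal(.4663,.0898,.07)
c=r.read_camera("wrist"); cv2.imwrite("pics/w7.png",c["img"][:,:,::-1])
c=r.read_camera("top"); 
crop(c,220,110,380,230,5,"t7.png",[circ(c,.643,.0585,.03,.038),circ(c,.643,.0585,.09,.032),circ(c,.4663,.0898,.019,.038)])
```

```text
t 9.2333 pos [0.4666 0.0899 0.1699] rot [2.2676 2.1735 0.003 ] w 0.0342 F [0.2 0.5 0. ] q [ 1.900e-01  2.200e-01 -3.910e-01  9.580e-01  1.000e-03  1.803e+00]
sg 1 shift [-0.0002 -0.0005  0.0999] turn [ 0.0017 -0.001  -0.0003]
[[0.042, 0.999, 0.002], [0.999, -0.042, 0.001], [0.001, 0.002, -1.0]]
```

View pics/w7.png

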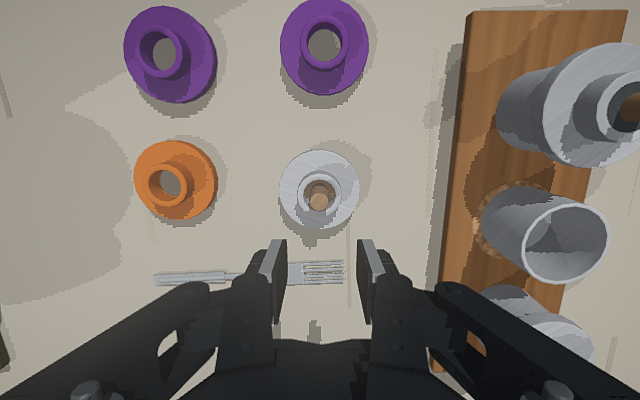

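View pics/t7.png

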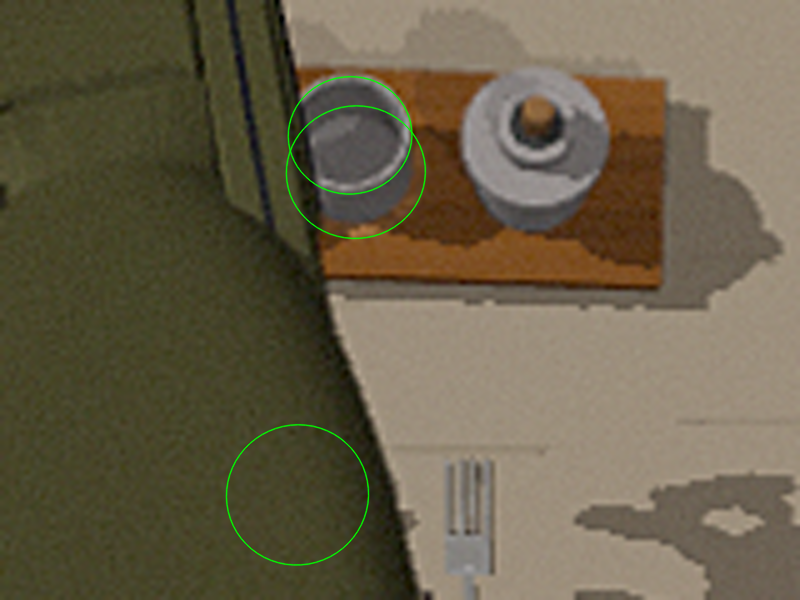

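Run:
```python
from h import *
c=r.read_camera("wrist"); s=r.get_state(); p=s["position"]
print(p, onz(c,319,199,.059), onz(c,319,189,.019),proj(c,[[p[0],p[1],.059],[p[0],p[1],.019]]))
q=(.463,.0895)
crop(c,260,130,380,230,6,"w7o.png",[circ(c,*q,.019,.038),circ(c,*q,.037,.02),circ(c,*q,.059,.008)])
```

```text
[0.46697188 0.08977964 0.1699019 ] [0.46435655 0.09310108 0.059     ] [0.46408632 0.09246155 0.019     ] [[322.40924121 202.83368218]
 [322.21516697 191.67313907]]
```

View pics/w7o.png

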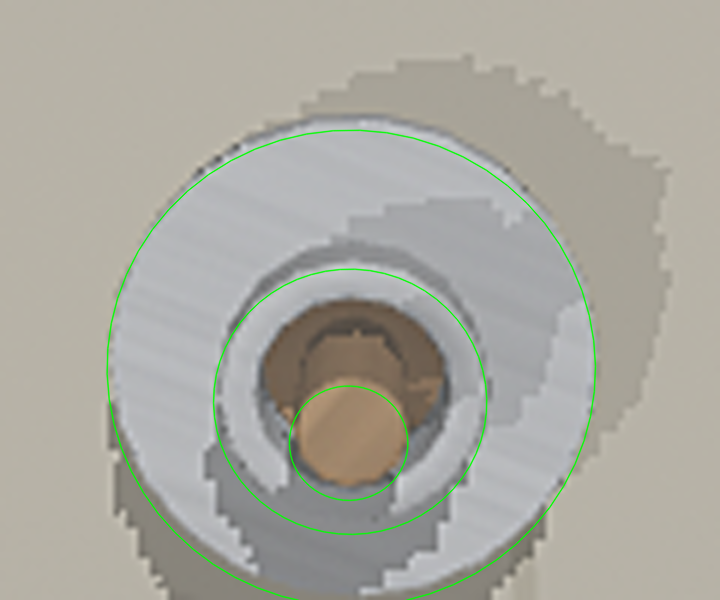

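Run:
```python
from h import *
goal(.4650,.0912,.051)
```

```text
t 9.3833 pos [0.467  0.0898 0.1699] rot [2.2682 2.1732 0.0027] w 0.034 F [ 0.2 -0.7  0.3] q [ 1.890e-01  2.200e-01 -3.900e-01  9.590e-01  1.000e-03  1.803e+00]
sg 1 shift [ 0.0012 -0.0022  0.1189] turn [ 0.0014 -0.001  -0.0008]
[[0.043, 0.999, 0.001], [0.999, -0.043, 0.001], [0.001, 0.001, -1.0]]
```

Request:
{"name": "arm_command", "arguments": {"commands": [[[0.001,-0.001,0.02],[0,0,0]],[[0.001,-0.002,0.045],[0.001,-0.001,0]],[[0.001,-0.002,0.07],[0.001,-0.001,-0.001]],[[0.001,-0.002,0.09],[0.001,-0.001,-0.001]],[[0.001,-0.002,0.104],[0.001,-0.001,-0.001]],[[0.001,-0.002,0.112],[0.001,-0.001,-0.001]],[[0.001,-0.002,0.117],[0.001,-0.001,-0.001]],[[0.001,-0.002,0.119],[0.001,-0.001,-0.001]],[[0.001,-0.002,0.119],[0.001,-0.001,-0.001]],[[0.001,-0.002,0.119],[0.001,-0.001,-0.001]],[[0.001,-0.002,0.119],[0.001,-0.001,-0.001]]]}}

```text
time_s: 10.3
position: [0.4661, 0.0911, 0.0517]
eef_rot: [2.266, 2.174, 0.003]
wrist_force: [-0.4, -0.1, -0.2]
gripper_width: 0.0339
```

Run:
```python
from h import *
st()
c=r.read_camera("wrist"); crop(c,220,150,420,300,4,"w8.png")
c=r.read_camera("scene"); crop(c,290,140,410,240,6,"s8.png")
```

```text
t 10.3 pos [0.4661 0.0911 0.0517] rot [2.2665 2.1736 0.0029] w 0.0339 F [-0.4 -0.1 -0.2] q [ 0.193  0.345 -0.574  0.65  -0.     1.806]
```

View pics/w8.png

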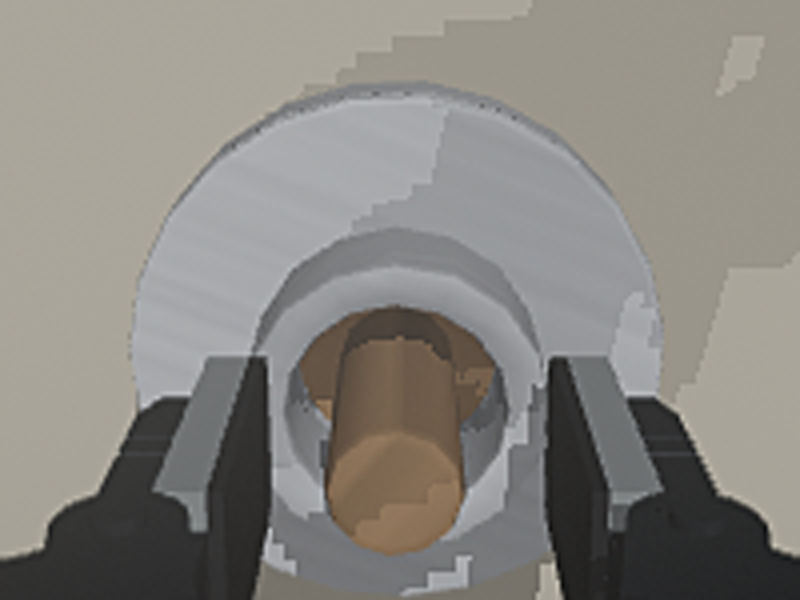

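View pics/s8.png

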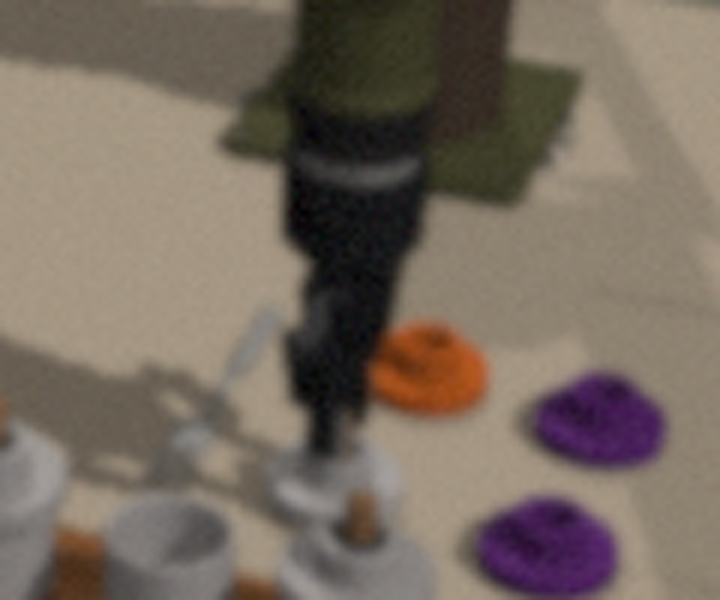

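Run:
```python
from h import *
c=r.read_camera("wrist"); s=r.get_state(); p=s["position"]
f=lambda q:(proj(c,q)-[220,150]+.5)*4
print(f([[p[0],p[1],.059],[p[0]-.017,p[1]+.011,p[2]-.0095],[p[0]+.017,p[1]+.011,p[2]-.0095],[p[0],p[1]+.003,.059],[p[0],p[1],.037],[p[0],p[1]+.02,.037]]))
```

```text
[[416.42177551 491.83942943]
 [272.10314418 348.88979607]
 [551.44069301 337.75816374]
 [415.33298566 467.13210154]
 [414.96777757 409.69502212]
 [408.45677163 260.31704758]]
```

Request:
{"name": "arm_command", "arguments": {"commands": [[[0,0,0],[0,0,0]],[[0,0,0],[0,0,0]],[[0,0,0],[0,0,0]],[[0,0,0],[0,0,0]],[[0,0,0],[0,0,0]]], "claw": -1, "newtons": 40}}

```text
time_s: 10.87
position: [0.4659, 0.0911, 0.0518]
eef_rot: [2.266, 2.174, 0.003]
wrist_force: [-0.5, 0.0, 4.0]
gripper_width: 0.0142
```

Run:
```python
from h import *
s=r.get_state();p=s["position"]
goal(p[0],p[1],.23)
c=r.read_camera("wrist"); crop(c,220,150,420,300,4,"w9.png")
```

```text
t 10.8667 pos [0.4659 0.0911 0.0518] rot [2.2665 2.1737 0.0029] w 0.0142 F [-0.5  0.   4. ] q [ 0.193  0.344 -0.575  0.65  -0.     1.806]
sg 1 shift [ 1.000e-04  4.000e-04 -1.782e-01] turn [ 0.0022 -0.0005  0.0002]
[[0.042, 0.999, 0.002], [0.999, -0.042, 0.0], [0.0, 0.002, -1.0]]
```

View pics/w9.png

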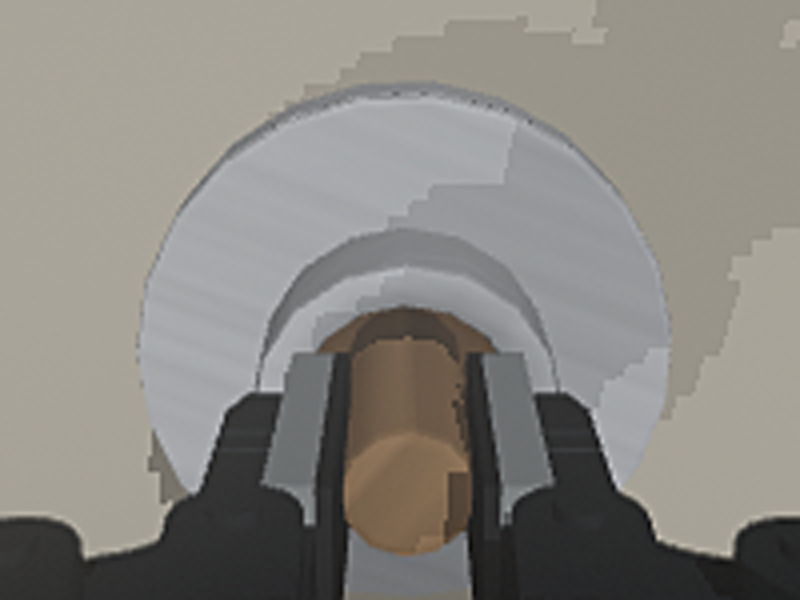

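Request:
{"name": "arm_command", "arguments": {"commands": [[[0,0,-0.004],[0,0,0]],[[0,0,-0.015],[0,0,0]],[[0,0,-0.035],[0,0,0]],[[0,0,-0.06],[0,0,0]],[[0,0,-0.085],[0,0,0]],[[0,0,-0.11],[0,0,0]],[[0,0,-0.13],[0,0,0]],[[0,0,-0.145],[0,0,0]],[[0,0,-0.15],[0,0,0]],[[0,0,-0.15],[0,0,0]]]}}

```text
time_s: 11.75
position: [0.4663, 0.0912, 0.2028]
eef_rot: [2.266, 2.173, 0.006]
wrist_force: [-0.3, -0.3, -2.3]
gripper_width: 0.0148
```

Run:
```python
from h import *
goal(.643,.0585,.2)
c=r.read_camera("wrist"); cv2.imwrite("pics/w10.png",c["img"][:,:,::-1])
```

```text
t 11.75 pos [0.4663 0.0912 0.2028] rot [2.2655 2.1728 0.006 ] w 0.0148 F [-0.3 -0.3 -2.3] q [ 0.193  0.194 -0.333  1.039 -0.     1.806]
sg 1 shift [-0.0253  0.1779  0.0036] turn [ 0.0045 -0.001   0.0002]
[[0.042, 0.999, 0.005], [0.999, -0.042, 0.001], [0.001, 0.004, -1.0]]
```

View pics/w10.png

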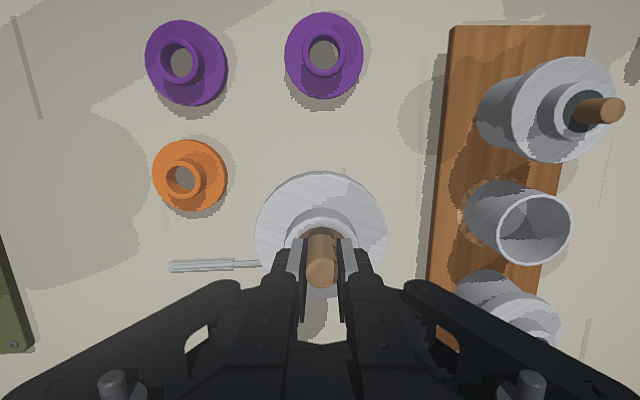

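Request:
{"name": "arm_command", "arguments": {"commands": [[[-0.001,0.006,0],[0.001,0,0]],[[-0.003,0.02,0],[0.002,0,0]],[[-0.006,0.04,0.001],[0.003,0,0]],[[-0.009,0.06,0.001],[0.004,0,0]],[[-0.012,0.08,0.002],[0.004,0,0]],[[-0.015,0.1,0.002],[0.004,-0.001,0]],[[-0.018,0.12,0.003],[0.004,-0.001,0]],[[-0.021,0.14,0.003],[0.004,-0.001,0]],[[-0.023,0.158,0.003],[0.004,-0.001,0]],[[-0.025,0.17,0.004],[0.004,-0.001,0]],[[-0.025,0.176,0.004],[0.004,-0.001,0]],[[-0.025,0.178,0.004],[0.004,-0.001,0]],[[-0.025,0.178,0.004],[0.004,-0.001,0]],[[-0.025,0.178,0.004],[0.004,-0.001,0]]]}}

```text
time_s: 12.97
position: [0.6413, 0.0587, 0.1973]
eef_rot: [-2.266, -2.173, 0.005]
wrist_force: [0.2, -0.5, -1.3]
gripper_width: 0.0142
```

Run:
```python
from h import *
goal(.643,.0585,.145)
c=r.read_camera("wrist"); cv2.imwrite("pics/w11.png",c["img"][:,:,::-1])
c=r.read_camera("scene"); p=r.get_state()["position"]
crop(c,270,130,390,280,4,"s11.png",[circ(c,p[0],p[1],p[2]-.0518+.006,.038),circ(c,p[0],p[1],p[2]-.0518+.019,.038),circ(c,.6429,.0589,.09,.032)])
```

```text
t 12.9667 pos [0.6413 0.0587 0.1973] rot [-2.2656 -2.1733  0.0047] w 0.0142 F [ 0.2 -0.5 -1.3] q [ 0.091  0.488  0.096  1.182 -0.     1.704]
sg 1 shift [-0.0001  0.0019  0.0523] turn [-0.0037  0.0007  0.0004]
[[0.042, 0.999, -0.004], [0.999, -0.042, -0.001], [-0.001, -0.004, -1.0]]
```

View pics/w11.png

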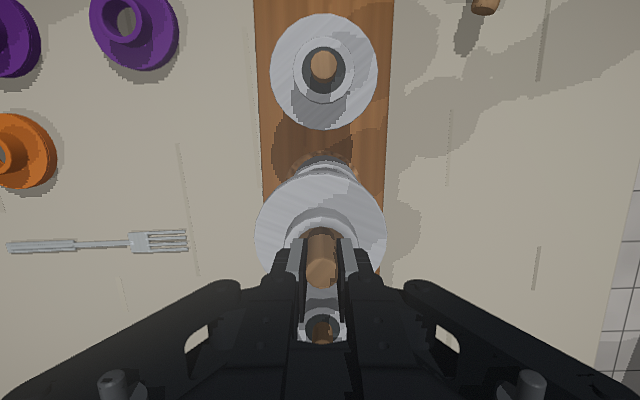

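View pics/s11.png

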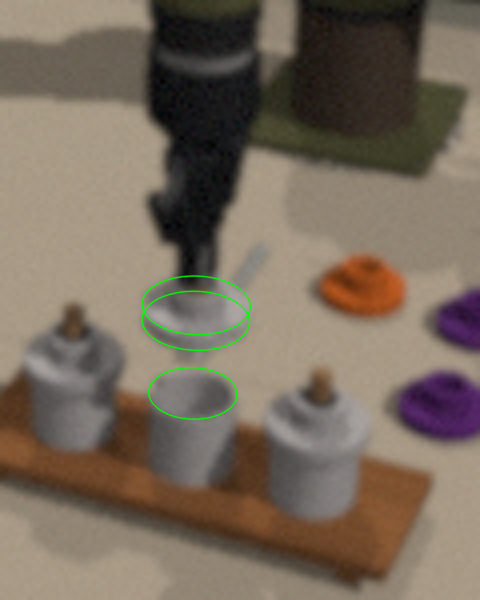

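Request:
{"name": "arm_command", "arguments": {"commands": [[[0,0.002,0.006],[-0.004,0,0]],[[0,0.002,0.016],[-0.004,0,0]],[[0,0.002,0.026],[-0.004,0,0]],[[0,0.002,0.036],[-0.004,0,0]],[[0,0.002,0.044],[-0.004,0.001,0]],[[0,0.002,0.048],[-0.004,0.001,0]],[[0,0.002,0.05],[-0.004,0.001,0]],[[0,0.002,0.05],[-0.004,0.001,0]],[[0,0.002,0.05],[-0.004,0.001,0]],[[0,0.002,0.05],[-0.004,0.001,0]]]}}

```text
time_s: 13.9
position: [0.6438, 0.0587, 0.1486]
eef_rot: [2.266, 2.174, 0.004]
wrist_force: [-0.1, 0.7, -2.1]
gripper_width: 0.0142
```

Run:
```python
from h import *
goal(.643,.0587,.129)
c=r.read_camera("wrist"); crop(c,220,120,420,270,4,"w12.png")
c=r.read_camera("scene"); p=r.get_state()["position"]
crop(c,290,170,350,260,8,"s12.png")
```

```text
t 13.9 pos [0.6438 0.0587 0.1486] rot [2.2659 2.1739 0.0035] w 0.0142 F [-0.1  0.7 -2.1] q [0.091 0.513 0.008 1.063 0.    1.703]
sg 1 shift [-0.0001 -0.0009  0.0196] turn [ 0.0027 -0.0006  0.0005]
[[0.041, 0.999, 0.003], [0.999, -0.041, 0.0], [0.001, 0.003, -1.0]]
```

View pics/w12.png

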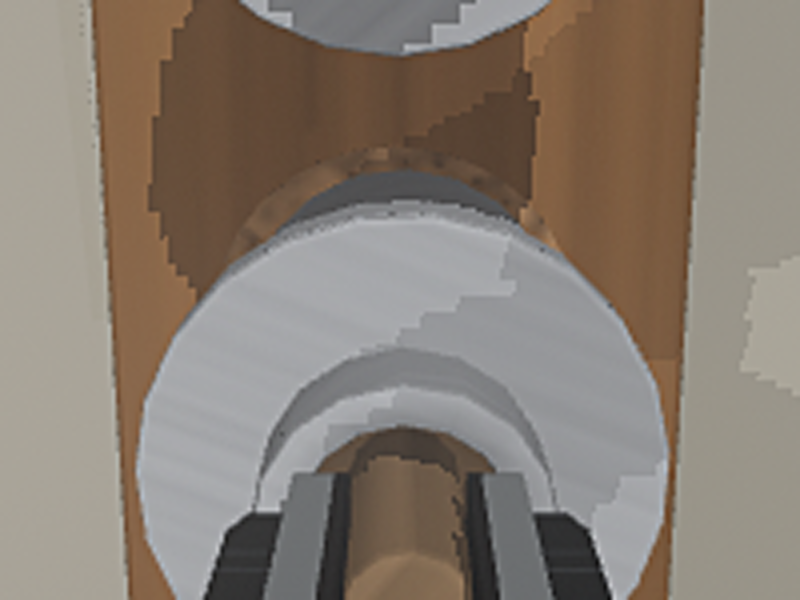

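View pics/s12.png

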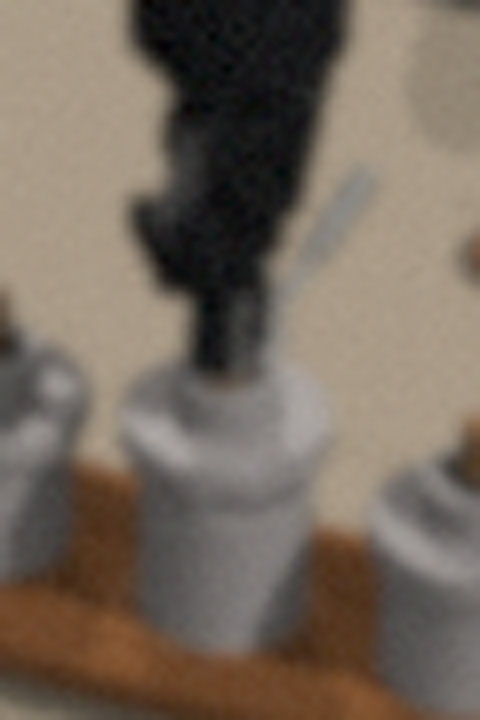

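Request:
{"name": "arm_command", "arguments": {"commands": [[[0,-0.001,0.003],[0.003,0,0]],[[0,-0.001,0.006],[0.003,0,0]],[[0,-0.001,0.008],[0.003,0,0]],[[0,-0.001,0.01],[0.003,0,0]],[[0,-0.001,0.012],[0.003,0,0]],[[0,-0.001,0.013],[0.003,0,0]],[[0,-0.001,0.013],[0.003,0,0]],[[0,-0.001,0.013],[0.003,0,0]]]}}

```text
time_s: 14.67
position: [0.6428, 0.0588, 0.1356]
eef_rot: [-2.266, -2.174, -0.0]
wrist_force: [-0.5, -0.4, -1.5]
gripper_width: 0.0146
```

Request:
{"name": "arm_command", "arguments": {"commands": [[[0,0,0.0015],[0,0,0]],[[0,0,0.003],[0,0,0]],[[0,0,0.0045],[0,0,0]],[[0,0,0.006],[0,0,0]],[[0,0,0.0065],[0,0,0]],[[0,0,0.0065],[0,0,0]],[[0,0,0.0065],[0,0,0]],[[0,0,0.0065],[0,0,0]]]}}

```text
time_s: 15.33
position: [0.643, 0.0588, 0.1299]
eef_rot: [-2.267, -2.175, -0.002]
wrist_force: [-1.3, 1.0, 5.3]
gripper_width: 0.014
```

Run:
```python
from h import *
s=st(); print(s["moment"])
c=r.read_camera("scene"); p=r.get_state()["position"]
crop(c,290,170,350,260,8,"s13.png")
```

```text
t 15.3333 pos [0.643  0.0588 0.1299] rot [-2.2670e+00 -2.1749e+00 -1.6000e-03] w 0.014 F [-1.3  1.   5.3] q [ 9.100e-02  5.250e-01 -2.200e-02  1.023e+00  1.000e-03  1.703e+00]
[-0.08346695  0.26356526  0.0090406 ]
```

View pics/s13.png

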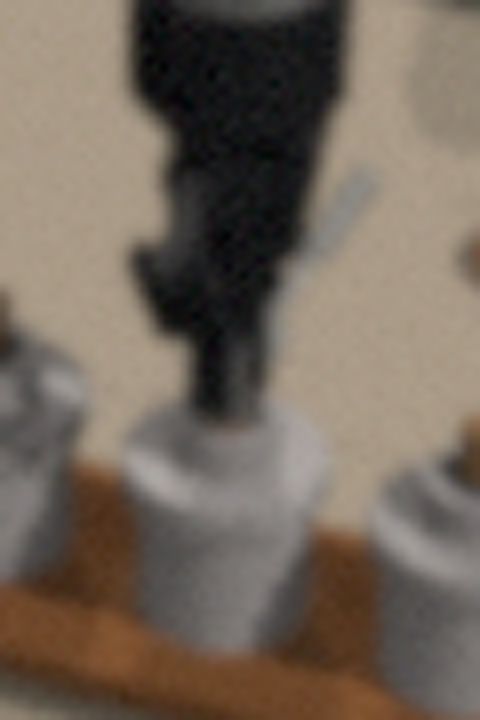

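The contact height of 0.1299 m is what I expected for seated (0.1298), so I'll release the knob.

Request:
{"name": "arm_command", "arguments": {"commands": [[[0,0,0],[0,0,0]],[[0,0,0],[0,0,0]],[[0,0,0],[0,0,0]],[[0,0,0],[0,0,0]],[[0,0,0],[0,0,0]],[[0,0,0],[0,0,0]],[[0,0,0],[0,0,0]]], "claw": 0.4}}

```text
time_s: 15.97
position: [0.643, 0.0588, 0.1297]
eef_rot: [-2.267, -2.175, -0.001]
wrist_force: [1.1, 0.6, 0.9]
gripper_width: 0.0599
```

Run:
```python
from h import *
goal(.643,.0588,.111)
c=r.read_camera("wrist"); cv2.imwrite("pics/w14.png",c["img"][:,:,::-1])
c=r.read_camera("scene"); crop(c,290,150,350,250,6,"s14.png",[circ(c,.643,.0588,.097,.038),circ(c,.643,.0588,.084,.038),circ(c,.643,.0588,.137,.008)])
```

```text
t 15.9667 pos [0.643  0.0588 0.1297] rot [-2.2669e+00 -2.1748e+00 -1.2000e-03] w 0.0599 F [1.1 0.6 0.9] q [ 9.100e-02  5.250e-01 -2.200e-02  1.023e+00  1.000e-03  1.703e+00]
sg 1 shift [-0.     -0.      0.0187] turn [ 0.0004 -0.0007  0.0005]
[[0.041, 0.999, 0.0], [0.999, -0.041, 0.001], [0.001, 0.0, -1.0]]
```

View pics/w14.png

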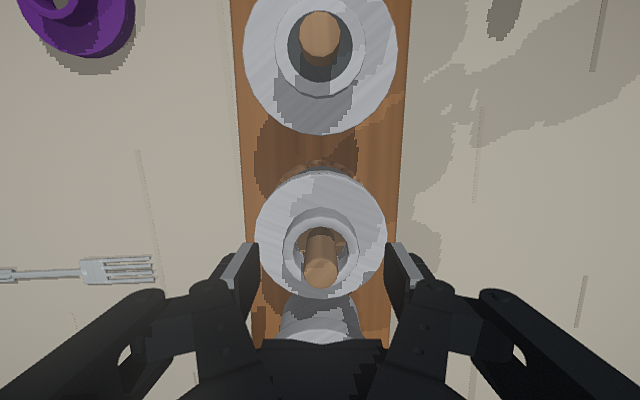

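View pics/s14.png

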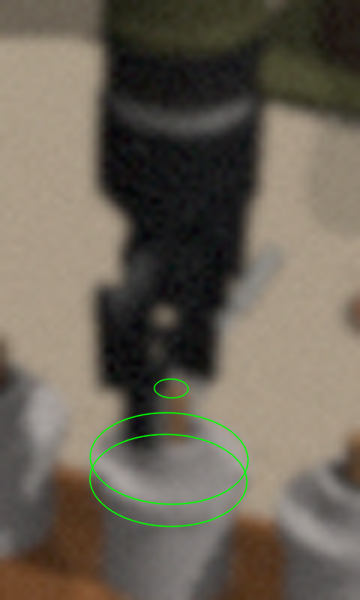

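Request:
{"name": "arm_command", "arguments": {"commands": [[[0,0,0.003],[0,0,0]],[[0,0,0.008],[0,0,0]],[[0,0,0.013],[0,0,0]],[[0,0,0.017],[0,0,0]],[[0,0,0.019],[0,0,0]],[[0,0,0.0195],[0,0,0]],[[0,0,0.0195],[0,0,0]],[[0,0,0.0195],[0,0,0]],[[0,0,0.0195],[0,0,0]]]}}

```text
time_s: 16.82
position: [0.6433, 0.0589, 0.1105]
eef_rot: [2.267, 2.175, 0.002]
wrist_force: [0.6, 0.3, 1.0]
gripper_width: 0.0598
```

Run:
```python
from h import *
st()
c=r.read_camera("wrist"); crop(c,220,150,420,300,4,"w15.png")
```

```text
t 16.8167 pos [0.6433 0.0589 0.1105] rot [2.2668e+00 2.1748e+00 2.0000e-03] w 0.0598 F [0.6 0.3 1. ] q [ 9.100e-02  5.390e-01 -5.100e-02  9.800e-01  1.000e-03  1.703e+00]
```

View pics/w15.png

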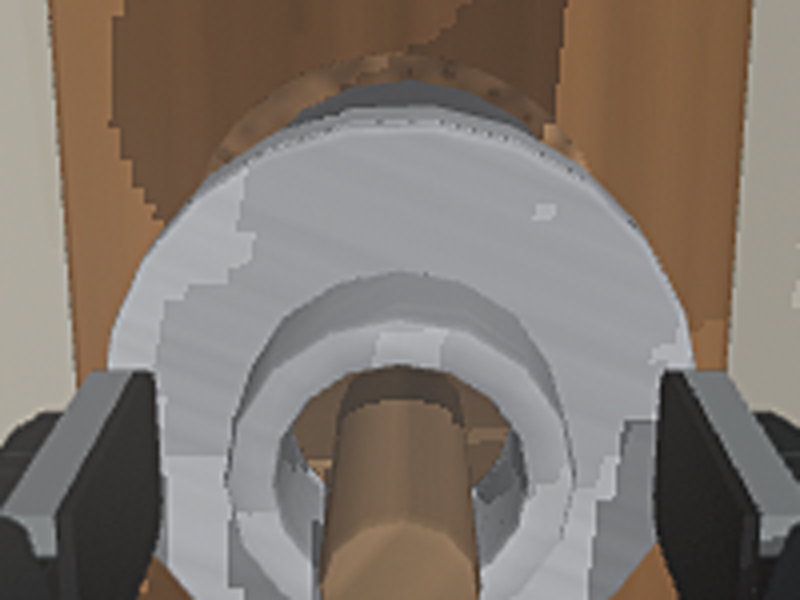

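The pads straddle the collar evenly, clear of the plate and knob. I'll close the jaws.

Request:
{"name": "arm_command", "arguments": {"commands": [[[0,0,0],[0,0,0]],[[0,0,0],[0,0,0]],[[0,0,0],[0,0,0]],[[0,0,0],[0,0,0]],[[0,0,0],[0,0,0]],[[0,0,0],[0,0,0]]], "claw": -1, "newtons": 30}}

```text
time_s: 17.37
position: [0.6437, 0.0589, 0.1111]
eef_rot: [2.266, 2.174, 0.003]
wrist_force: [-0.2, -0.1, 4.4]
gripper_width: 0.0381
```

Run:
```python
from h import *
st()
c=r.read_camera("wrist"); crop(c,220,150,420,300,4,"w16.png")
```

```text
t 17.3667 pos [0.6437 0.0589 0.1111] rot [2.2663 2.1743 0.0034] w 0.0381 F [-0.2 -0.1  4.4] q [ 9.100e-02  5.380e-01 -5.000e-02  9.800e-01  1.000e-03  1.703e+00]
```

View pics/w16.png

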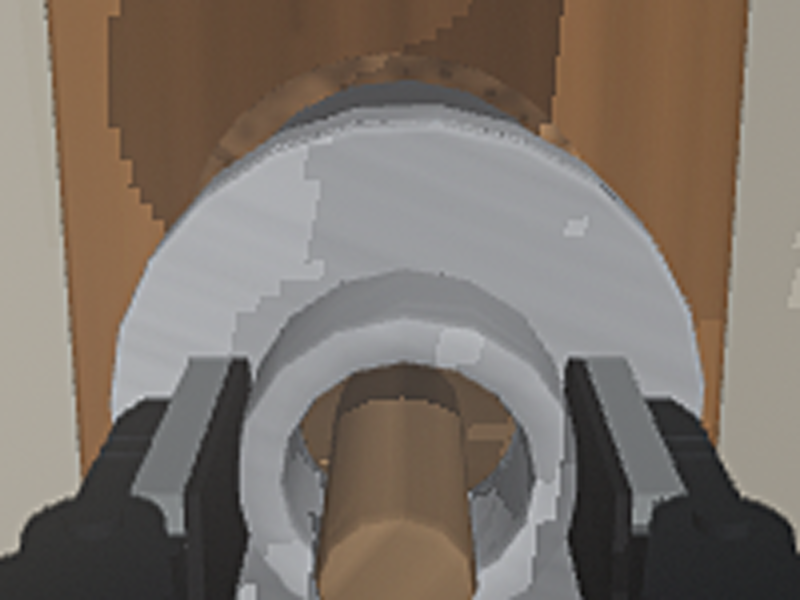

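Request:
{"name": "arm_command", "arguments": {"commands": [[[0,0,-0.002],[0,0,0]],[[0,0,-0.006],[0,0,0]],[[0,0,-0.012],[0,0,0]],[[0,0,-0.02],[0,0,0]],[[0,0,-0.028],[0,0,0]],[[0,0,-0.034],[0,0,0]],[[0,0,-0.036],[0,0,0]],[[0,0,-0.036],[0,0,0]]]}}

```text
time_s: 18.08
position: [0.6443, 0.0589, 0.1483]
eef_rot: [2.265, 2.173, 0.006]
wrist_force: [-0.2, 0.0, 0.1]
gripper_width: 0.0382
```

Run:
```python
from h import *
st()
c=r.read_camera("wrist"); crop(c,220,100,420,300,4,"w17.png")
c=r.read_camera("scene"); crop(c,290,150,350,250,6,"s17.png")
```

```text
t 18.0833 pos [0.6443 0.0589 0.1483] rot [2.2654 2.1733 0.006 ] w 0.0382 F [-0.2  0.   0.1] q [9.100e-02 5.130e-01 7.000e-03 1.061e+00 1.000e-03 1.703e+00]
```

View pics/w17.png

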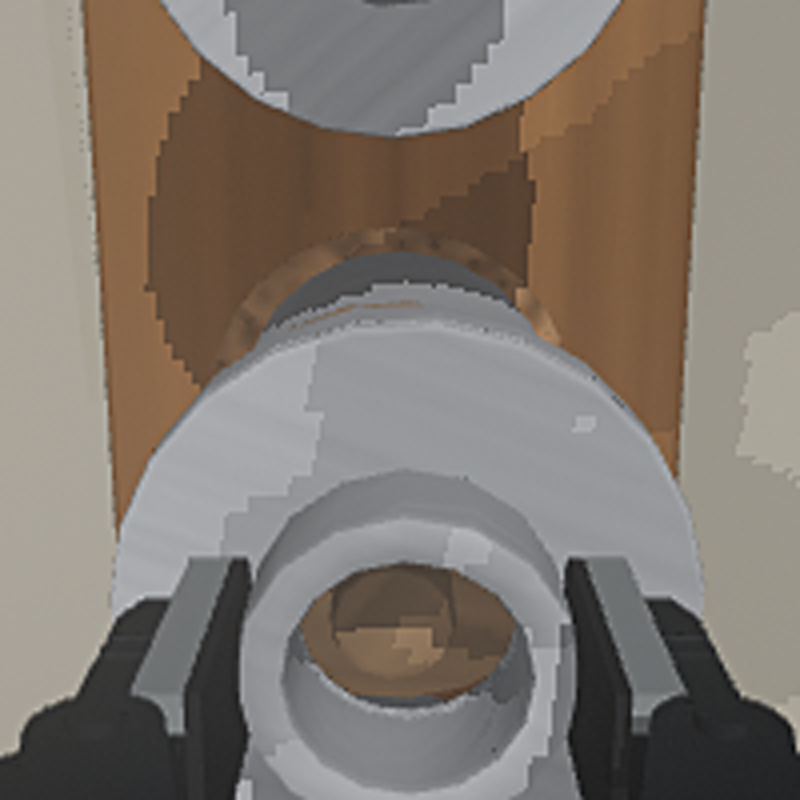

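View pics/s17.png

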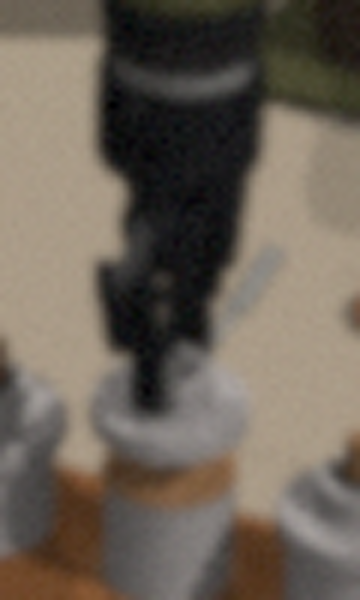

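The cover is rising alone. The knob stays behind, seen through the hole, and the inner lid's flange rests on the tin. I'll continue up.

Request:
{"name": "arm_command", "arguments": {"commands": [[[0,0,-0.006],[0.003,0,0]],[[0,0,-0.016],[0.003,0,0]],[[0,0,-0.03],[0.003,0,0]],[[0,0,-0.045],[0.003,0,0]],[[0,0,-0.06],[0.003,0,0]],[[0,0,-0.075],[0.003,0,0]],[[0,0,-0.088],[0.003,0,0]],[[0,0,-0.096],[0.003,0,0]],[[0,0,-0.1],[0.003,0,0]],[[0,0,-0.1],[0.003,0,0]],[[0,0,-0.1],[0.003,0,0]],[[0,0,-0.1],[0.003,0,0]]]}}

```text
time_s: 19.18
position: [0.6428, 0.0587, 0.2461]
eef_rot: [-2.265, -2.173, 0.002]
wrist_force: [0.5, -0.5, -0.2]
gripper_width: 0.0384
```

Run:
```python
from h import *
goal(.643,.0588,.25)
c=r.read_camera("wrist"); cv2.imwrite("pics/w18.png",c["img"][:,:,::-1])
c=r.read_camera("scene"); x,y=.643,.0588
crop(c,260,110,400,280,4,"s18.png");crop(c,260,110,400,280,4,"s18o.png",[circ(c,x,y,.094,.033),circ(c,x,y,.09,.033),circ(c,x,y,.137,.008),circ(c,x,y,.084+.137,.038)])
```

```text
t 19.1833 pos [0.6428 0.0587 0.2461] rot [-2.2652e+00 -2.1734e+00  2.0000e-03] w 0.0384 F [ 0.5 -0.5 -0.2] q [9.100e-02 4.740e-01 1.980e-01 1.298e+00 1.000e-03 1.703e+00]
sg 1 shift [ 0.0001  0.0002 -0.0039] turn [-0.0026 -0.0007  0.0006]
[[0.041, 0.999, -0.003], [0.999, -0.041, 0.001], [0.001, -0.003, -1.0]]
```

View pics/s18.png

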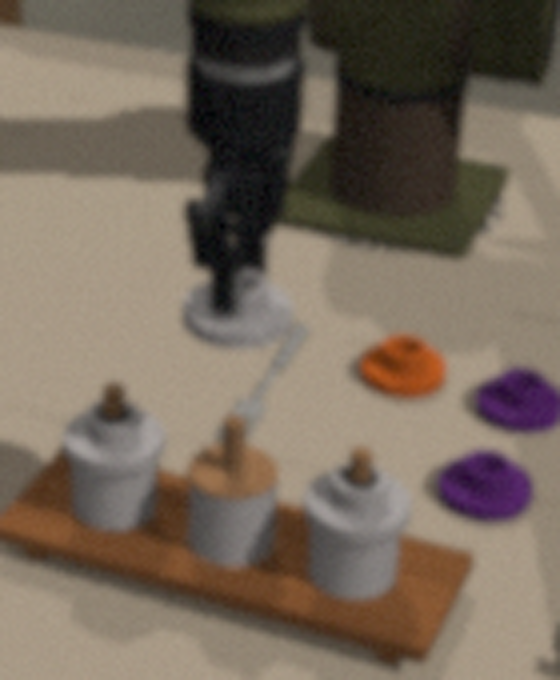

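View pics/s18o.png

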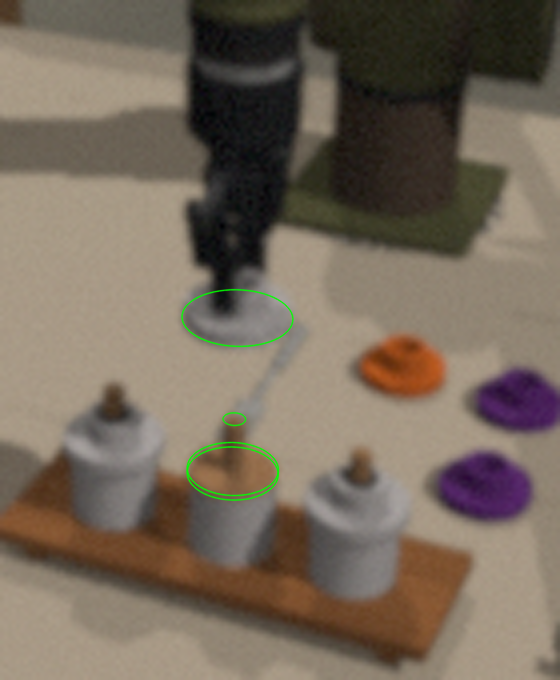

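View pics/w18.png

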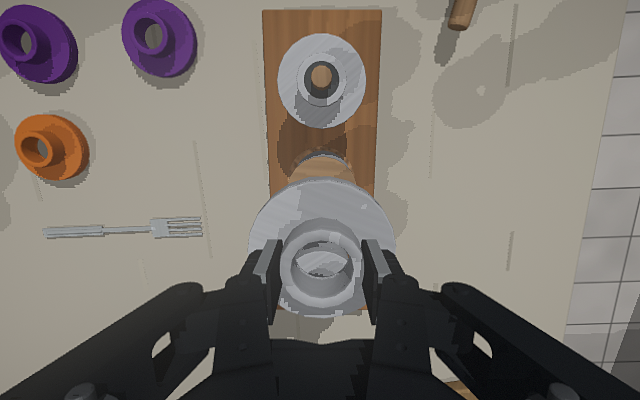

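Request:
{"name": "arm_command", "arguments": {"commands": [[[0,0,0],[-0.003,0,0]],[[0,0,0],[-0.003,0,0]],[[0,0,0],[-0.003,0,0]],[[0,0,0],[-0.003,0,0]]]}}

```text
time_s: 19.62
position: [0.6427, 0.0587, 0.2459]
eef_rot: [-2.267, -2.175, -0.001]
wrist_force: [0.5, 0.7, -0.8]
gripper_width: 0.0383
```

Run:
```python
from h import *
st(); print(r.finish_job())
```

```text
t 19.6167 pos [0.6427 0.0587 0.2459] rot [-2.2666e+00 -2.1746e+00 -7.0000e-04] w 0.0383 F [ 0.5  0.7 -0.8] q [9.100e-02 4.710e-01 1.940e-01 1.294e+00 1.000e-03 1.703e+00]
the job is handed in; nothing more can be done
None
```

The job is done and handed in at 19.6 s; no verdict was reported. The tin stands on the cork disc with the wooden inner lid seated. The arm is holding the metal cover level about 13.5 cm above where it sat.

- **Seating:** When I lowered the lids, contact came at a tool height of 0.1299 m, against 0.1298 m expected for a fully seated lid. The last scene picture shows the flange flat on the rim and the knob upright, within a pixel or two of the predicted outlines.
- **Cover:** The jaws still hold the collar at 38 mm, and it touches nothing else. The other tins, the fork and the look-alikes looked unmoved in the last pictures. The mortar, jar, tray and board were not in those views, but the arm did not work near them.
- **Disagreement:** The wrist camera's calibration was off by 2–4 mm from the top and scene cameras. I relied on how objects sat between the jaws instead, and every grasp closed centred.

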